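Nest the hose reducer loosely in the dust port

ROBOT

A 6-joint arm with a two-finger parallel gripper is mounted at the origin on a cart in front of the work surface, level with it; the furniture and walls round the work are solid. World frame = base frame: x ahead of the robot, y to its left, z up, the work surface at z = 0. Lengths are in m, angles in rad, forces in N, time in s.
With the tool pointing down it reaches from about 0.375 to 0.9 m from the base axis. Payload 3.1 kg.
Tool frame: the origin (TCP) lies on the centre line of the jaws, within the pads' length; the fingertips stand arm.tcp_to_tips ahead of it and the grasp point (between the pads) lies 3 mm ahead of it (arm.tcp_to_tips is the distance from the TCP to the fingertips, in m); z points along the fingers, y is the line along which they close (so a half turn about z gives the same grasp; the last joint's range is limited). The gripper opens to 87 mm and grips with 3 to 60 N. Pads are 19 mm wide; open, the fingers measure 117 mm over their backs; the gripper's body (75 mm by 190 mm) begins 51 mm behind the grasp point.
Start: joints at [-1.296, 0.527, 1.433, -0, 1.181, -0.178], TCP at [0.273, -0.562, 0.245] pointing down, gripper open.
Joint ranges: [-3.08, 3.08], [-0.75, 2.2], [0.22, 2.44], [-1.43, 4.57], [0, 2.65], [-2.85, 2.85]. Speed limits (rad/s): [2.79, 2.79, 3.14, 3.14, 3.14, 3.14].

INTERFACE

Orientations are given as a rotation vector (axis times angle).
In Python, from cell import readout, eyes, arm gives the robot as it stands.
- The arm moves only by the shell command python3 -m creep 'ROWS'. ROWS is JSON, a list of rows, each a list of 7 numbers: the shift along the tool's x, y, z in m, then the turn, a rotation vector about the tool's x, y, z in rad, then the opening, from 0 (shut) to 1 (fully open). A call has 1 to 5 rows; each row shifts and turns the commanded pose from where the row before left it, along the tool's axes as they then stand; what a row does not reach is not made up. A row lasts 1/12 s, in which the tool goes at most 41.7 mm and 7.16 degrees, less where a joint would pass 70% of its speed; a pose out of reach is approached as far as the arm can. A call with a gripper value outside its range is refused whole. The fingers move at their own pace and stop on an object; the grip force is fixed at half the most. Time passes only in rows, so rows that do not move let the fingers close. It gives the time, the measured TCP pose, the force, the opening and the grip force at its end, in the units of the state.
- readout.get_obs(): the state, without advancing time (a new reading comes with each control period).
- eyes.camera(name): name is "scene" or "top" or "wrist"; returns a dict with "color" (420x560x3 uint8, red, green, blue), "intrinsics" (3x3 intrinsics, pixels), "extrinsics" (4x4, takes a point from world to camera coordinates). Camera axes: x right, y down, z forward; pixel columns grow to the right and rows downward; lengths in m; the calibration is good to about 2 mm. A picture is of the moment at which its call begins. There is no depth.
- arm.sign_off(): hands the job in; it is judged then, once.
The state is a dict: "time": time; "joints": joint angles; "joint_velocities": joint speeds; "effort": joint torques, N m; "eef_pos": TCP position; "eef_rot": TCP orientation; "force": force on the tool from outside, world axes, zero at the start; "ft_torque": the same for the moment, N m; "finger_gap": finger opening in m; "gripper_force": force on a finger pad.
Only numpy, scipy, OpenCV 4.12 (cv2) and the standard library are available. Lean on these libraries where they do the work, as an engineer would, in place of code of your own. Each camera call takes 0.05 s, during which the arm holds its last target. There are 200 camera calls.

TASK

Fit the orange hose reducer into the tapered steel socket of the black dust port on the bench, tapered end down, and let it sit there loosely under its own weight, upright. Lower it in gently and do not press on it: that would wedge the tapers and drive the socket down into its flange. Leave the grey reducer, which is too wide for this port, where it stands.

Things in the scene. Friction and masses are not known exactly. Their poses are not given: they have to be found in the camera images.
- orange_reducer: Orange hose reducer, loose, about 0.12 kg, standing narrow end down. Tapered plug, 48 mm diameter at the bottom, widening evenly to 75 mm at 52 mm height; flat shoulder; then a straight spigot, 38 mm diameter, 40 mm tall (top at 92 mm): grip it across this. Origin: centre of the underside; z up its axis; yaw does not matter.
- grey_reducer: Grey hose reducer, loose, standing the same way: wider plug (68 mm diameter at the bottom, 80 mm at 52 mm height), same 38 mm spigot, top at 92 mm. Does not fit the port; leave it. Origin: centre of the underside; z up.
- dust_port: Dust port fixed to the bench: black flange, 110 mm diameter, 8 mm thick, with a 72 mm boss 30 mm high; in it a dark steel socket with a tapered bore, 72 mm diameter at the mouth (76 mm up), narrowing to 44 mm at its floor (24 mm up). Origin: centre of the underside, z up the bore. Loosely in it, the orange reducer has its underside about 32 mm above this origin, its shoulder 8 mm above the rim.
- port_mouth (a point): Centre of the port's mouth, level with the socket's rim at the start, 76 mm above the bench. The orange reducer's narrow end has 12 mm of room all round as it enters here.
- socket (a joint): How far the socket has been driven straight down into its flange, in m: 0 at the start, 0.014 at most. Friction (about 14 N) holds it; it does not come back. It must stay where it is, within 6 mm.
There are look-alikes about, which are no part of the job. What is shaped like the grey_reducer but pink is not meant.

How it is judged:
At the end, for the whole second after the job is handed in: The orange reducer sits at rest in the dust port, tapered end down: its underside 22 to 42 mm above the port's origin, centred within 10 mm, upright within 10 degrees. The socket has not been driven down by 6 mm or more. The grey reducer still stands within 30 mm of where it was (z of orange_reducer in the frame of dust_port between 0.022 and 0.042 m and horizontal distance between orange_reducer and dust_port below 0.01 m and angle between each of orange_reducer, grey_reducer's own z axis and vertical below 0.175 rad and linear speed of orange_reducer below 0.02 m/s and distance of grey_reducer from where it was at the start of the episode below 0.03 m and value of joint socket below 0.006 m); the robot touches nothing.
It fails at once if the orange reducer is pressed in so hard that the socket is driven down by more than 6 mm (value of joint socket above 0.006 m).
It fails at once if the orange reducer is dropped into the port (it falls in faster than 0.75 m/s) (horizontal distance between orange_reducer and dust_port below 0.03 m and height (world z) of orange_reducer below 0.074 m and linear speed of orange_reducer above 0.75 m/s).
It fails at once if the grey reducer is pushed away or knocked over (more than 30 mm) (distance of grey_reducer from where it was at the start of the episode above 0.03 m).
It also fails if it takes over 42 s, if anything falls off the work surface, if the arm or the gripper's body presses on something with over 40 N, if the wrist force passes 120 N, or if a joint passes its speed limit or range.

## Working session

There is one attempt and no reset: what is moved stays moved. The work goes in short steps, Python scripts to look and compute and a shell command to move; the robot and the scene stay as the last step left them, time stands still between calls to the robot, and variables do not carry over. Pictures are saved under pics/ and viewed, at most 10 in all, crops included, and the job is handed in when it is done.

```bash
mkdir -p pics; ls; python3 - <<'E'
from cell import readout, eyes, arm
import cv2
for n in ("scene","top"):
    c=eyes.camera(n); cv2.imwrite(f"pics/{n}0.png",c["color"][:,:,::-1]); print(n,c["intrinsics"].round(1).tolist(),c["extrinsics"].round(3).tolist())
o=readout.get_obs(); print(o, arm.tcp_to_tips)
E
```

```text
pics
scene [[520.3, 0.0, 278.9], [0.0, 520.3, 206.0], [0.0, 0.0, 1.0]] [[-0.776, -0.631, -0.018, 0.389], [-0.417, 0.533, -0.736, 0.258], [0.474, -0.564, -0.677, 0.764], [0.0, 0.0, 0.0, 1.0]]
top [[547.0, 0.0, 281.9], [0.0, 547.0, 210.1], [0.0, 0.0, 1.0]] [[0.007, -1.0, -0.013, -0.009], [-0.993, -0.005, -0.117, 0.506], [0.117, 0.013, -0.993, 1.021], [0.0, 0.0, 0.0, 1.0]]
{'time': 0.1, 'joints': array([-1.29647660e+00,  5.28389533e-01,  1.43376580e+00, -4.91589867e-06,
        1.18139550e+00, -1.78515152e-01]), 'joint_velocities': array([-1.97350936e-04, -2.99241444e-03, -2.31243443e-03,  7.77225508e-04,
        4.73885765e-04, -8.02153800e-05]), 'effort': array([-2.98066861e-04, -4.40986741e+01, -1.77149677e+01,  6.35060412e-02,
        5.34078770e-02, -5.52806705e-05]), 'eef_pos': array([ 0.27329607, -0.56139953,  0.24366207]), 'eef_rot': array([-3.05950297e+00, -7.04813206e-01,  1.54323238e-04]), 'force': array([-0.05295318, -0.16442368, -0.59564657]), 'ft_torque': array([-0.00074124,  0.01869065,  0.01224151]), 'gripper_force': 0.0, 'finger_gap': 0.08675168150837927} 0.022
```

View pics/scene0.png

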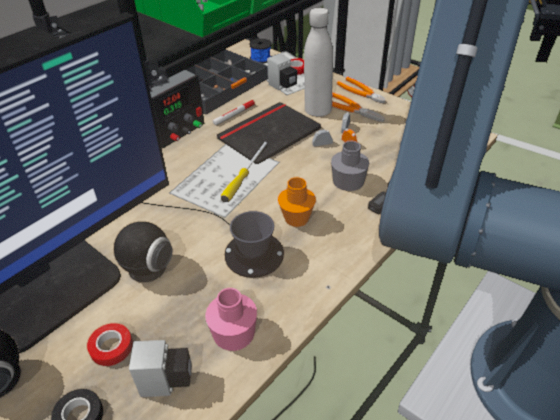

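View pics/top0.png

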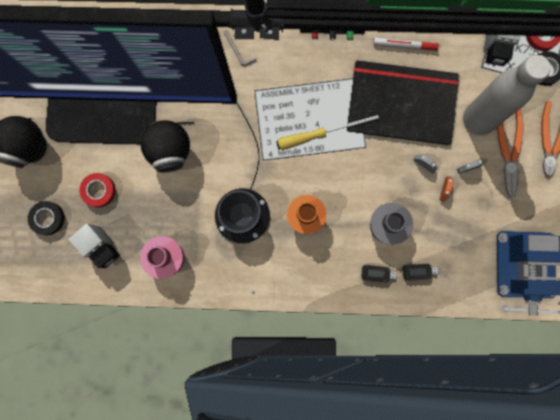

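The top view shows orange reducer at about (307,214), grey at (391,223), pink look-alike at (162,257) and port at (242,216). Only (307,214) is an orange reducer with a tapered plug and spigot. The pink one is excluded, and the other orange items are pliers and a small tool. I'll confirm with a crop and measure.

```bash
cat > h.py <<'E'
import numpy as np, cv2
def plane(c,uv,z):
    E=c["extrinsics"];R,t=E[:3,:3],E[:3,3];o=-R.T@t
    d=R.T@np.linalg.inv(c["intrinsics"])@[uv[0],uv[1],1.]
    return o+d*(z-o[2])/d[2]
def blobs(mask,amin):
    mask=cv2.morphologyEx(mask.astype(np.uint8)*255,cv2.MORPH_CLOSE,np.ones((5,5)))
    cs,_=cv2.findContours(mask,cv2.RETR_EXTERNAL,cv2.CHAIN_APPROX_NONE)
    return [k for k in cs if cv2.contourArea(k)>amin]
def orange(c):
    h=cv2.cvtColor(c["color"],cv2.COLOR_RGB2HSV); return (h[...,0]<18)&(h[...,0]>5)&(h[...,1]>200)&(h[...,2]>60)
E
python3 - <<'E'
from h import *
from cell import eyes
c=eyes.camera("top"); im=c["color"]
for k in blobs(orange(c),300):
    (u,v),r=cv2.minEnclosingCircle(k); print("orange",u,v,r,plane(c,(u,v),.052).round(3), "diam",np.linalg.norm(plane(c,(u+r,v),.052)-plane(c,(u-r,v),.052)).round(3))
m=(im.max(2)<75); m[:,:205]=0; m[:,285:]=0; m[:175]=0; m[255:]=0
m=cv2.morphologyEx(m.astype(np.uint8),cv2.MORPH_OPEN,np.ones((5,5)))
for k in blobs(m>0,800):
    (u,v),r=cv2.minEnclosingCircle(k); print("port",u,v,r,plane(c,(u,v),.008).round(3),"diam",np.linalg.norm(plane(c,(u+r,v),.008)-plane(c,(u-r,v),.008)).round(3),cv2.fitEllipse(k))
for uv in [(391,223),(162,257)]: print(uv,plane(c,uv,.052).round(3))
s=im[160:290,190:430]; cv2.imwrite("pics/crop1.png",cv2.resize(s,None,fx=3.3,fy=3.3,interpolation=2)[:,:,::-1])
E
```

```text
port 242.17584228515625 215.71678161621094 27.838991165161133 [0.497 0.072 0.008] diam 0.109 ((242.0185546875, 215.72940063476562), (51.760799407958984, 53.5864143371582), 149.6959991455078)
(391, 223) [ 0.48  -0.211  0.052]
(162, 257) [0.414 0.216 0.052]
```

View pics/crop1.png

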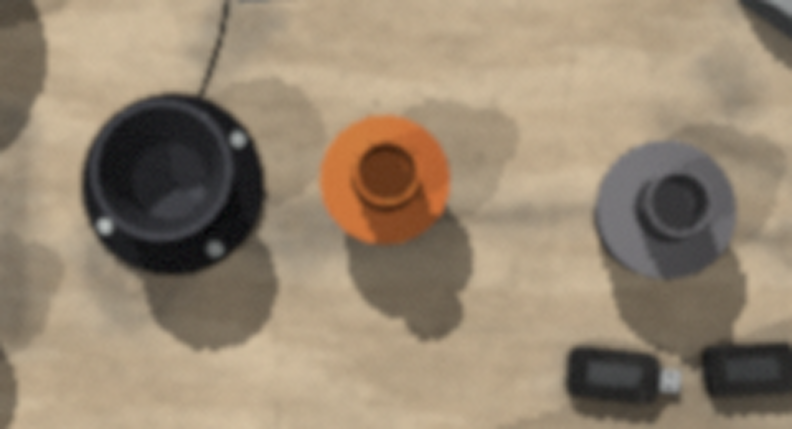

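The crop confirms the orange reducer: shoulder centre at crop (385,180), i.e. image (306.7,214.5). The port rim is at crop (161,168), i.e. image (238.8,210.9). The grey one, right, is standing.

```bash
sed -i 's/>200)/>140)/; s/<18/<20/' h.py; python3 - <<'E'
from h import *
from cell import eyes,readout
from scipy.spatial.transform import Rotation as R
c=eyes.camera("top")
for k in blobs(orange(c),300):
    (u,v),r=cv2.minEnclosingCircle(k); print("orange",u,v,r,plane(c,(u,v),.052).round(3), "diam",np.linalg.norm(plane(c,(u+r,v),.052)-plane(c,(u-r,v),.052)).round(3))
print("spigot",plane(c,(307,212.7),.092).round(3),"rim",plane(c,(238.8,210.9),.076).round(3))
o=readout.get_obs(); print(R.from_rotvec(o["eef_rot"]).as_matrix().round(3), o["eef_pos"])
E
```

```text
orange 306.4951477050781 214.18885803222656 19.597448348999023 [ 0.496 -0.053  0.052] diam 0.073
orange 514.0 135.0 25.710020065307617 [ 0.65  -0.446  0.052] diam 0.097
orange 551.0 128.0 26.305992126464844 [ 0.663 -0.517  0.052] diam 0.099
spigot [ 0.494 -0.052  0.092] rim [0.499 0.072 0.076]
[[ 0.899  0.438 -0.   ]
 [ 0.438 -0.899  0.001]
 [ 0.    -0.001 -1.   ]] [ 0.27335517 -0.5615874   0.24393273]
```

```bash
python3 -m creep '[[0,0,0,0,0,-0.112,1],[0,0,0,0,0,-0.112,1],[0,0,0,0,0,-0.112,1],[0,0,0,0,0,-0.112,1],[0,0,0,0,0,-0.112,1]]'
python3 -m creep '[[0,0,0,0,0,-0.112,1],[0,0,0,0,0,-0.112,1],[0,0,0,0,0,-0.112,1],[0,0,0,0,0,-0.112,1],[0,0,0,0,0,-0.112,1]]'
python3 -m creep '[[0.03,0.013,0,0,0,0,1],[0.03,0.013,0,0,0,0,1],[0.03,0.013,0,0,0,0,1],[0.03,0.013,0,0,0,0,1],[0.03,0.013,0,0,0,0,1]]'
```

```text
time: 0.62
eef_pos: [0.2734, -0.5618, 0.2443]
eef_rot: [-2.743, -1.531, -0.0]
force: [0.7, -0.3, -0.3]
finger_gap: 0.0868
gripper_force: 0.0
time: 1.03
eef_pos: [0.2734, -0.5618, 0.2443]
eef_rot: [-2.213, -2.229, -0.0]
force: [0.1, 0.7, -0.6]
finger_gap: 0.0871
gripper_force: 0.0
time: 1.45
eef_pos: [0.3384, -0.4103, 0.2443]
eef_rot: [-2.22, -2.223, -0.0]
force: [0.4, -0.2, -1.0]
finger_gap: 0.0871
gripper_force: 0.0
```

```bash
python3 -m creep '[[0.035,0.016,0,0,0,0,1],[0.035,0.016,0,0,0,0,1],[0.035,0.016,0,0,0,0,1],[0.035,0.016,0,0,0,0,1],[0.035,0.016,0,0,0,0,1]]'
python3 -m creep '[[0.035,0.016,0,0,0,0,1],[0.035,0.016,0,0,0,0,1],[0.035,0.016,0,0,0,0,1],[0.035,0.016,0,0,0,0,1],[0.007,0,0,0,0,0,1]]'
python3 -m creep '[[0,0,0,0,0,0,1],[0,0,0,0,0,0,1]]'
python3 - <<'E'
from h import *
from cell import eyes
c=eyes.camera("wrist"); cv2.imwrite("pics/w1.png",c["color"][:,:,::-1])
for k in blobs(orange(c),300):
    (u,v),r=cv2.minEnclosingCircle(k); print("orange",u,v,r,plane(c,(u,v),.052).round(4), "diam",np.linalg.norm(plane(c,(u+r,v),.052)-plane(c,(u-r,v),.052)).round(3))
E
```

```text
time: 1.87
eef_pos: [0.4182, -0.2349, 0.2446]
eef_rot: [2.22, 2.223, 0.0]
force: [0.8, -0.0, 0.4]
finger_gap: 0.0871
gripper_force: 0.0
time: 2.28
eef_pos: [0.4832, -0.0849, 0.2447]
eef_rot: [-2.214, -2.229, -0.004]
force: [0.4, -0.5, 0.1]
finger_gap: 0.087
gripper_force: 0.0
time: 2.45
eef_pos: [0.4813, -0.0895, 0.2445]
eef_rot: [2.217, 2.226, -0.001]
force: [0.3, 0.2, 0.3]
finger_gap: 0.0873
gripper_force: 0.0
orange 368.5 365.0 122.56539154052734 [ 0.5746 -0.2763  0.052 ] diam 0.253
orange 521.0 359.0 24.186872482299805 [ 0.7308 -0.2687  0.052 ] diam 0.05
orange 68.33573150634766 306.074951171875 33.55656433105469 [ 0.2749 -0.2089  0.052 ] diam 0.066
orange 296.90557861328125 145.63853454589844 43.30984878540039 [ 0.497 -0.052  0.052] diam 0.075
```

View pics/w1.png

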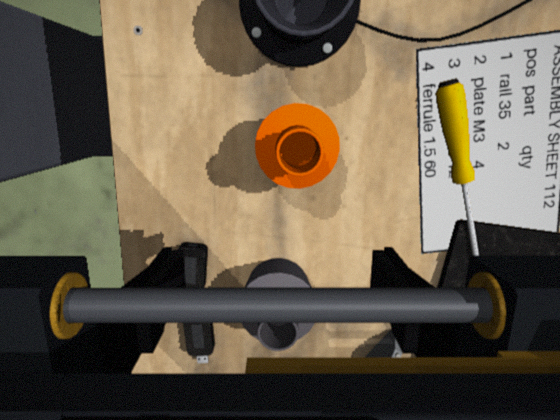

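The wrist view shows the orange reducer at (297,146), i.e. (0.497,-0.052) with 75 mm diameter, which agrees with the top view. Moving above it, then down.

```bash
python3 -m creep '[[0.019,0.008,0,0,0,0,1],[0.0185,0.0077,0,0,0,0,1],[0,0,0.03,0,0,0,1],[0,0,0.03,0,0,0,1],[0,0,0,0,0,0,1]]'
python3 -m creep '[[0,0,0.025,0,0,0,1],[0,0,0.025,0,0,0,1],[0,0,0.02,0,0,0,1],[0,0,0,0,0,0,1],[0,0,0,0,0,0,1]]'
```

```text
time: 2.92
eef_pos: [0.4937, -0.0527, 0.1805]
eef_rot: [-2.216, -2.215, 0.008]
force: [-1.2, -1.1, 0.3]
finger_gap: 0.0871
gripper_force: 0.0
time: 3.33
eef_pos: [0.4969, -0.0533, 0.1148]
eef_rot: [-2.221, -2.221, 0.001]
force: [-0.2, 0.9, 0.1]
finger_gap: 0.087
gripper_force: 0.0
```

Now the last 31 mm, then close.

```bash
python3 -m creep '[[0.001,0,0.012,0,0,0,1],[0,0,0.012,0,0,0,1],[0,0,0.007,0,0,0,1],[0,0,0,0,0,0,1],[0,0,0,0,0,0,1]]'
python3 -m creep '[[0,0,0,0,0,0,0.35],[0,0,0,0,0,0,0.35],[0,0,0,0,0,0,0.35],[0,0,0,0,0,0,0.35],[0,0,0,0,0,0,0.35]]'
```

```text
time: 3.75
eef_pos: [0.4977, -0.0515, 0.0845]
eef_rot: [2.219, 2.222, 0.001]
force: [-0.2, -0.5, -0.5]
finger_gap: 0.087
gripper_force: 0.0
time: 4.17
eef_pos: [0.4973, -0.051, 0.0838]
eef_rot: [2.219, 2.223, 0.0]
force: [-0.2, -0.6, -0.5]
finger_gap: 0.0612
gripper_force: 0.0
```

```bash
python3 -m creep '[[0,0,0,0,0,0,0.35],[0,0,0,0,0,0,0.35],[0,0,0,0,0,0,0.35],[0,0,0,0,0,0,0.35],[0,0,0,0,0,0,0.35]]'
python3 -m creep '[[0,0,0,0,0,0,0.35],[0,0,0,0,0,0,0.35],[0,0,0,0,0,0,0.35],[0,0,0,0,0,0,0.35],[0,0,0,0,0,0,0.35]]'
```

```text
time: 4.58
eef_pos: [0.4973, -0.0511, 0.0835]
eef_rot: [2.219, 2.224, 0.0]
force: [0.4, -0.2, -1.4]
finger_gap: 0.0374
gripper_force: 30.0
time: 5.0
eef_pos: [0.4972, -0.051, 0.0835]
eef_rot: [2.219, 2.224, 0.0]
force: [0.6, 0.6, -0.4]
finger_gap: 0.0371
gripper_force: 30.0
```

Gripped at 37 mm, 30 N. Lift 120 mm, then look at the port.

```bash
python3 -m creep '[[0,0,-0.01,0,0,0,0.35],[0,0,-0.02,0,0,0,0.35],[0,0,-0.03,0,0,0,0.35],[0,0,-0.03,0,0,0,0.35],[0,0,-0.03,0,0,0,0.35]]'
python3 -m creep '[[0,0,0,0,0,0,0.35],[0,0,0,0,0,0,0.35],[0,0,0,0,0,0,0.35],[0,0,0,0,0,0,0.35]]'
python3 - <<'E'
from h import *
from cell import eyes
c=eyes.camera("wrist"); cv2.imwrite("pics/w2.png",c["color"][:,:,::-1])
for k in blobs(orange(c),1500): print(cv2.boundingRect(k))
E
```

```text
time: 5.42
eef_pos: [0.4962, -0.0507, 0.205]
eef_rot: [-2.218, -2.223, 0.001]
force: [1.3, 0.5, -1.2]
finger_gap: 0.0374
gripper_force: 30.0
time: 5.75
eef_pos: [0.4958, -0.0506, 0.2024]
eef_rot: [-2.217, -2.221, 0.002]
force: [-0.1, 0.9, -1.9]
finger_gap: 0.0375
gripper_force: 30.0
(120, 351, 420, 22)
(203, 187, 151, 101)
```

View pics/w2.png

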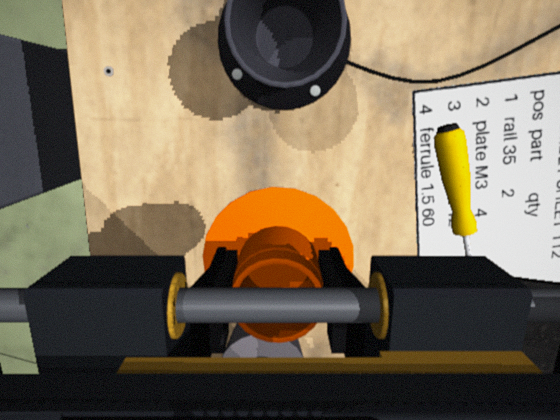

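The object is held level; the port rim is at about (285,28), cut off at the top of the picture. Advance 50 mm toward the port and measure the rim.

```bash
python3 -m creep '[[0.015,0,0,0,0,0,0.35],[0.02,0,0,0,0,0,0.35],[0.015,0,0,0,0,0,0.35],[0,0,0,0,0,0,0.35],[0,0,0,0,0,0,0.35]]'
python3 - <<'E'
from h import *
from cell import eyes,readout
c=eyes.camera("wrist"); im=c["color"]; cv2.imwrite("pics/w3.png",im[:,:,::-1]); np.savez("w3.npz",**c)
for k in blobs(orange(c),1500):
    x,y,w,h=cv2.boundingRect(k); print(x,y,w,h, plane(c,(x+w/2,y+w/2),.119-.0+.052).round(4))
g=cv2.medianBlur(cv2.cvtColor(im,cv2.COLOR_RGB2GRAY),3)
cc=cv2.HoughCircles(g[:230],cv2.HOUGH_GRADIENT,1.5,10,param1=80,param2=30,minRadius=40,maxRadius=85)
for q in cc[0][:6]: print(q, plane(c,q[:2],.076).round(4),"diam",np.linalg.norm(plane(c,(q[0]+q[2],q[1]),.076)-plane(c,(q[0]-q[2],q[1]),.076)).round(3))
print(readout.get_obs()["eef_pos"])
E
```

```text
time: 6.22
eef_pos: [0.4962, -0.0005, 0.2024]
eef_rot: [-2.216, -2.224, 0.003]
force: [0.0, -0.0, -1.0]
finger_gap: 0.0374
gripper_force: 30.0
118 351 424 22 [ 0.529  -0.2093  0.171 ]
203 187 151 101 [ 0.4955 -0.0027  0.171 ]
[282.75 107.25  60.55] [0.4983 0.0698 0.076 ] diam 0.082
[285.75  95.25  59.35] [0.5002 0.0776 0.076 ] diam 0.08
[275.25  93.75  65.5 ] [0.4932 0.0786 0.076 ] diam 0.088
[294.75 102.75  62.65] [0.5064 0.0728 0.076 ] diam 0.085
[483.75 203.25  74.2 ] [0.6447 0.0029 0.076 ] diam 0.108
[489.75 186.75  64.3 ] [0.6472 0.0151 0.076 ] diam 0.092
[ 0.49661303 -0.00110537  0.20261748]
```

View pics/w3.png

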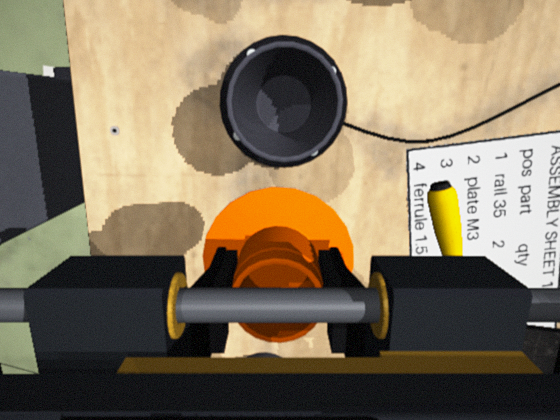

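Port seen whole: rim ring spans columns 228–341, rows 44–158 (centre about 285,100), giving about (0.498, 0.073), consistent with the top view. Move over it and descend.

```bash
python3 -m creep '[[0.02,0.002,0,0,0,0,0.35],[0.025,0,0,0,0,0,0.35],[0.02,0,0,0,0,0,0.35],[0.01,0,0,0,0,0,0.35],[0,0,0,0,0,0,0.35]]'
python3 -m creep '[[0,0,0.01,0,0,0,0.35],[0,0,0.01,0,0,0,0.35],[0,0,0.005,0,0,0,0.35],[0,0,0,0,0,0,0.35],[0,0,0,0,0,0,0.35]]'
python3 - <<'E'
from h import *
from cell import eyes,readout
a=eyes.camera("scene")["color"][150:300,190:350];b=eyes.camera("top")["color"][150:300,170:330]
cv2.imwrite("pics/s4.png",cv2.resize(np.hstack([a,b]),None,fx=2.5,fy=2.5,interpolation=2)[:,:,::-1])
E
```

```text
time: 6.68
eef_pos: [0.4987, 0.0748, 0.2032]
eef_rot: [-2.217, -2.225, 0.001]
force: [0.0, 0.4, -1.4]
finger_gap: 0.0371
gripper_force: 30.0
time: 7.1
eef_pos: [0.4989, 0.0731, 0.1783]
eef_rot: [-2.22, -2.222, 0.001]
force: [0.4, 0.2, -0.7]
finger_gap: 0.0374
gripper_force: 30.0
```

View pics/s4.png

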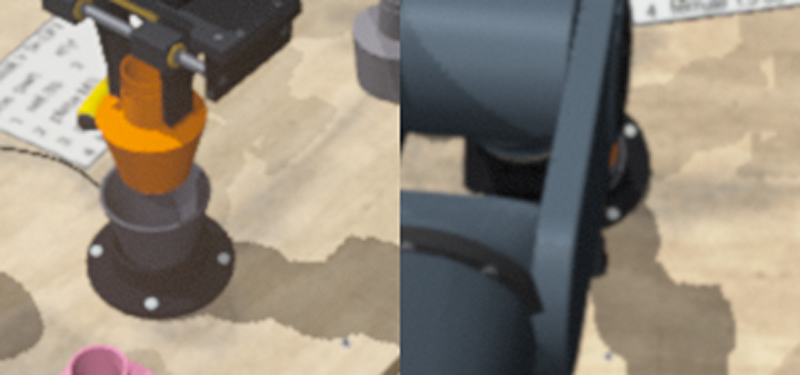

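In the scene view (left) the plug hangs centred over the mouth, in crop at (152,185) against the rim at (155,195). Lower it slowly.

```bash
python3 -m creep '[[0,0,0.008,0,0,0,0.35],[0,0,0.01,0,0,0,0.35],[0,0,0.01,0,0,0,0.35],[0,0,0.008,0,0,0,0.35],[0,0,0,0,0,0,0.35]]'
python3 -m creep '[[0,0,0.006,0,0,0,0.35],[0,0,0.005,0,0,0,0.35],[0,0,0.003,0,0,0,0.35],[0,0,0,0,0,0,0.35],[0,0,0,0,0,0,0.35]]'
```

```text
time: 7.62
eef_pos: [0.4977, 0.074, 0.1408]
eef_rot: [-2.217, -2.222, 0.004]
force: [-1.0, 0.2, -1.1]
finger_gap: 0.0373
gripper_force: 30.0
time: 8.03
eef_pos: [0.4989, 0.074, 0.1285]
eef_rot: [-2.219, -2.224, 0.0]
force: [0.3, 0.3, -2.1]
finger_gap: 0.0374
gripper_force: 30.0
```

```bash
python3 -m creep '[[0,0,0.003,0,0,0,0.35],[0,0,0.003,0,0,0,0.35],[0,0,0.002,0,0,0,0.35],[0,0,0,0,0,0,0.35],[0,0,0,0,0,0,0.35]]'
python3 -m creep '[[0,0,0.001,0,0,0,0.35],[0,0,0,0,0,0,0.35],[0,0,0,0,0,0,0.35]]'
```

```text
time: 8.45
eef_pos: [0.4988, 0.074, 0.1205]
eef_rot: [-2.219, -2.224, 0.0]
force: [0.3, 0.3, -0.7]
finger_gap: 0.0376
gripper_force: 30.0
time: 8.7
eef_pos: [0.4989, 0.074, 0.1196]
eef_rot: [2.219, 2.224, 0.0]
force: [0.2, -0.8, -1.6]
finger_gap: 0.0371
gripper_force: 30.0
```

```bash
python3 -m creep '[[0,0,0.001,0,0,0,0.35],[0,0,0,0,0,0,0.35],[0,0,0,0,0,0,0.35]]'
python3 -m creep '[[0,0,0.001,0,0,0,0.35],[0,0,0,0,0,0,0.35],[0,0,0,0,0,0,0.35]]'
```

```text
time: 8.95
eef_pos: [0.499, 0.074, 0.1186]
eef_rot: [2.219, 2.223, 0.0]
force: [0.9, 0.2, -1.8]
finger_gap: 0.0375
gripper_force: 30.0
time: 9.2
eef_pos: [0.4992, 0.0739, 0.1176]
eef_rot: [2.219, 2.223, 0.001]
force: [0.9, -0.7, -1.3]
finger_gap: 0.0374
gripper_force: 30.0
```

About 2 mm above the seat, no load. Release and let it settle, then withdraw straight up.

```bash
python3 -m creep '[[0,0,0,0,0,0,0.6],[0,0,0,0,0,0,0.8],[0,0,0,0,0,0,1],[0,0,0,0,0,0,1],[0,0,0,0,0,0,1]]'
python3 -m creep '[[0,0,0,0,0,0,1],[0,0,0,0,0,0,1],[0,0,0,0,0,0,1],[0,0,0,0,0,0,1],[0,0,0,0,0,0,1]]'
python3 -m creep '[[0,0,-0.01,0,0,0,1],[0,0,-0.02,0,0,0,1],[0,0,-0.03,0,0,0,1],[0,0,-0.03,0,0,0,1],[0,0,-0.02,0,0,0,1]]'
python3 -m creep '[[-0.025,0,0,0,0,0,1],[-0.025,0,0,0,0,0,1],[-0.025,0,0,0,0,0,1],[0,0,0,0,0,0,1],[0,0,0,0,0,0,1]]'
python3 - <<'E'
from h import *
from cell import eyes
c=eyes.camera("wrist")
for k in blobs(orange(c),1500):
    (u,v),r=cv2.minEnclosingCircle(k); print(u,v,r,plane(c,(u,v),.084).round(4),"diam",np.linalg.norm(plane(c,(u+r,v),.084)-plane(c,(u-r,v),.084)).round(4))
s=eyes.camera("scene")["color"][140:300,190:390]; w=c["color"][:320,120:520]
cv2.imwrite("pics/f5.png",np.hstack([cv2.resize(s,(400,320),interpolation=2),w])[:,:,::-1])
E
```

```text
time: 9.62
eef_pos: [0.4987, 0.074, 0.1176]
eef_rot: [-2.219, -2.223, 0.0]
force: [0.3, 0.1, 0.4]
finger_gap: 0.0626
gripper_force: 0.0
time: 10.03
eef_pos: [0.4988, 0.074, 0.1175]
eef_rot: [-2.219, -2.224, 0.0]
force: [1.2, -0.1, 0.0]
finger_gap: 0.0862
gripper_force: 0.0
time: 10.45
eef_pos: [0.4996, 0.074, 0.2307]
eef_rot: [2.217, 2.222, 0.004]
force: [0.7, 0.2, -1.1]
finger_gap: 0.0873
gripper_force: 0.0
time: 10.87
eef_pos: [0.4991, -0.002, 0.2282]
eef_rot: [2.222, 2.22, 0.001]
force: [0.4, -0.3, -0.5]
finger_gap: 0.0869
gripper_force: 0.0
278.8582458496094 99.3506088256836 53.968379974365234 [0.4993 0.0737 0.084 ] diam 0.0778
```

View pics/f5.png

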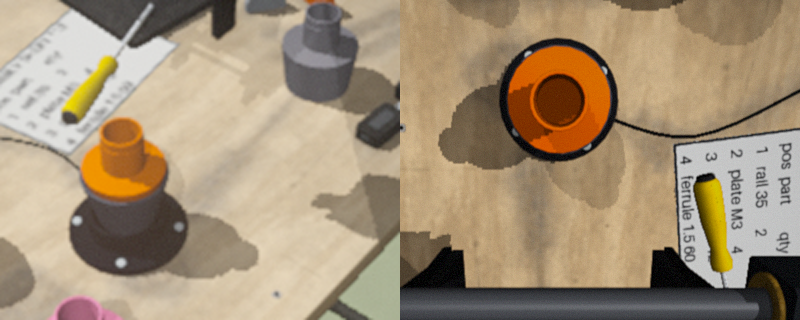

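The reducer sits upright in the socket, shoulder just above the rim (left crop at 123,170; right crop at 558,100) and concentric with the flange. Grey still stands, and the robot is clear.

```bash
python3 -c "
from cell import arm; print(arm.sign_off())"
```

```text
the job is handed in; nothing more can be done
None
```

The orange reducer is seated loosely and upright in the dust port, the grey reducer stands where it was, and the job is handed in; the hand-in gave back no verdict.

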